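Tip the shorter spray can into its rack lane and push it home

TASK

Two spray cans stand upright at the open end of the low can rack, each in front of its own lane. With the fingers only pushing, tip the shorter can over so that it falls onto its side in the lane in front of it, then push on its base until its cap is fully home against the rack's end board. Do not lift or carry it, and leave the taller can and the two small bottles standing where they are.

Things in the scene. Friction and masses are not known exactly. Their poses are not given: they have to be found in the camera images.
- can_rack: Low plywood rack storing two spray cans on their sides, fixed to the bench. Origin on the bench under the middle of the standing area; +y runs along the lanes to the end board, +x across them. Base board 240 (x) by 330 mm (y -53 to +277), top 8 mm above the bench. Standing area (y -53 to +65 mm) flat, no bars. Lanes centred on x = -60 and x = +60 mm.
- rack_lanes (a point): Point midway between the lanes at their open end, at the height of the bar axes (rack frame 0, 70, 22 mm). Each lane lies between two round 12 mm bars, axes 37 mm either side of its centre line, from y = 70 to 264 mm of the rack. The end board, across both lanes, has its face at rack y = 262 mm and stands 70 mm high.
- short_can: The shorter spray can, dark with an orange band and black cap, 60 mm diameter, 184 mm tall, about 0.27 to 0.47 kg; side straight to 152 mm, cap 32 mm across above. Starts upright on the standing area, within 6 mm of the centre line of either lane (which one varies), within 20 mm of rack y = 0. Origin at the centre of its base, z toward its cap.
- short_can_top (a point): Centre of the short can's cap top, 184 mm from its base along its axis. Once tipped it lies about 20 to 70 mm short of the end board; sliding the can along the lane takes about 2 to 12 N on its base.
- short_can_mid (a point): Point on the short can's axis 92 mm from its base. Pushed high on its side (110 to 145 mm up) toward the end board, the can tips about its lower rim rather than slides, falls over by itself past about 20 degrees, and its base then stands upright about 25 to 45 mm beyond where its axis stood.
- tall_can: The taller can, silver with a red band and red cap, 66 mm diameter, 218 mm tall, upright in front of the other lane, 120 mm beside the short one. Origin at the centre of its base, z up. To be left alone.
- oil_bottle: Small bottle with a dark pointed cap, 36 mm diameter, 84 mm short, upright on the bench beside the rack on its +x side. Origin at the centre of its base, z up. To be left alone.
- thread_lock: Small red bottle with a pointed cap, 23 mm diameter, 69 mm short, upright on the bench beside the rack on its +x side. Origin at the centre of its base, z up. To be left alone.

How it is judged:
By the outcome, as a careful person would: the job done as asked, in the order asked, and still so for the second after the job is handed in, with the robot touching nothing.
It also fails if it takes over 45 s, if anything falls off the work surface, if the arm or the gripper's body presses on something with over 40 N, if the wrist force passes 120 N, or if a joint passes its speed limit or range.

ROBOT

A 6-joint arm with a two-finger parallel gripper is mounted at the origin on a cart in front of the work surface, level with it; the furniture and walls round the work are solid. World frame = base frame: x ahead of the robot, y to its left, z up, the work surface at z = 0. Lengths are in m, angles in rad, forces in N, time in s.
With the tool pointing down it reaches from about 0.35 to 0.85 m from the base axis. Payload 8.1 kg.
Tool frame: the origin (TCP) lies at the centre of the arm's flange, where the gripper is bolted on; the fingertips stand 186 mm ahead of it and the grasp point (between the pads) lies 167 mm ahead of it; z points along the fingers, y is the line along which they close (so a half turn about z gives the same grasp; the last joint's range is limited). The gripper opens to 93 mm and grips with 3 to 60 N. Pads are 15 mm wide; open, the fingers measure 128 mm over their backs; the gripper's body (75 mm by 188 mm) begins 65 mm behind the grasp point.
Start: joints at [-1.22, 0.13, 1.488, -0, 1.523, -0.085], TCP at [0.253, -0.544, 0.405] pointing down, gripper open.
Joint ranges: [-2.96, 2.96], [-0.89, 2.26], [0.02, 2.5], [-1.34, 4.48], [0, 2.73], [-2.66, 2.66]. Speed limits (rad/s): [2.39, 2.39, 2.79, 3.14, 3.14, 3.14].

INTERFACE

Orientations are given as a rotation vector (axis times angle).
In Python, from plant import robot gives the robot as it stands.
- The arm moves only by the tool apply_moves, never from a script. Its argument "series" is a list of rows, each a list of 2 entries, a list of its own where there are three numbers: the shift along the tool's x, y, z in mm, then the turn, a rotation vector about the tool's x, y, z in rad. A call has 1 to 12 rows; each row shifts and turns the commanded pose from where the row before left it, along the tool's axes as they then stand; what a row does not reach is not made up. A row lasts 1/12 s, in which the tool goes at most 41.7 mm and 7.16 degrees, less where a joint would pass 70% of its speed; a pose out of reach is approached as far as the arm can. A call is refused whole if a number of a shift passes 41.7 or a number of a turn 0.125, either way. A call with a gripper value outside its range is refused whole. "claw" is the opening, from 0 (shut) to 1 (fully open), set as the call begins (left out, the last holds). The fingers move at their own pace and stop on an object; "newtons" is the grip in N (left out, the last holds). Time passes only in rows, so rows that do not move let the fingers close. It gives the time, the measured TCP pose, the force, the opening and the grip force at its end, in the units of the state.
- robot.read_state(): the state, without advancing time (a new reading comes with each control period).
- robot.read_camera(name): name is "scene" or "top" or "wrist"; returns (picture, depth): 420x560x3 uint8, blue, green, red; 420x560 float32, m along the optical axis (not along the pixel's ray), 0 where there is no reading.
- robot.calibration(name): a dict with "fx", "fy", "cx", "cy" (pixels), "extrinsics" (4x4, takes a point from world to camera coordinates). Camera axes: x right, y down, z forward; pixel columns grow to the right and rows downward; lengths in m; the calibration is good to about 2 mm. A picture is of the moment at which its call begins: read the wrist's pose just before it. calibration takes no time and is no camera call; for the wrist camera it gives the pose at the moment of the call.
- robot.close_job(): hands the job in; it is judged then, once.
The state is a dict: "t": time; "q": joint angles; "dq": joint speeds; "joint_torque": joint torques, N m; "tool_pos": TCP position; "orientation": TCP orientation; "force": force on the tool from outside, world axes, zero at the start; "wrist_torque": the same for the moment, N m; "opening": finger opening in m; "gripper_force": force on a finger pad.
Only numpy, scipy, OpenCV 4.12 (cv2) and the standard library are available. Lean on these libraries where they do the work, as an engineer would, in place of code of your own. Each camera call takes 0.05 s, during which the arm holds its last target. There are 200 camera calls.

## Working session

There is one attempt and no reset: what is moved stays moved. The work goes in short steps, Python scripts to look and compute and a tool call to move; the robot and the scene stay as the last step left them, time stands still between calls to the robot, and variables do not carry over. Pictures are saved under pics/ and viewed, at most 10 in all, crops included, and the job is handed in when it is done.

Besides the shell and the picture viewer there is one more tool, called after "Call:" as name(argument=value, ...), one argument or row to a line, values as JSON. apply_moves: Moves the arm, as the interface text tells. Its arguments: {"type":"object","properties":{"series":{"type":"array"},"claw":{"type":"number"},"newtons":{"type":"number"}},"required":["series"]}

```bash
mkdir -p pics; ls
python3 - <<'E'
from plant import robot
import cv2,numpy as np
s=robot.read_state();print(s)
for n in("scene","top"):
    p,d=robot.read_camera(n);cv2.imwrite(f"pics/{n}0.png",p);np.save(f"{n}0.npy",d)
    c=robot.calibration(n);print(n,c)
E
```

```text
pics
{'t': 0.0, 'q': array([-1.22040674e+00,  1.31181322e-01,  1.48925438e+00, -3.36374305e-05,
        1.52302327e+00, -8.54129765e-02]), 'dq': array([-0.0002835 , -0.00054915,  0.0002359 ,  0.00018743, -0.00018762,
        0.00076426]), 'joint_torque': array([-3.09508896e-04, -5.59844685e+01, -4.91753483e+01,  7.66977668e-02,
        3.57816217e-02, -2.04415192e-04]), 'tool_pos': array([ 0.25321225, -0.54370222,  0.40368877]), 'orientation': array([-3.06550189e+00, -6.78756203e-01,  4.39322924e-04]), 'force': array([-0.95887682,  0.97599436,  0.12401663]), 'wrist_torque': array([ 0.01022768,  0.00801436, -0.00823928]), 'gripper_force': 0.0, 'opening': 0.09311952261272342}
scene {'fx': 473.65094560986296, 'fy': 473.65094560986296, 'cx': 278.6643742472963, 'cy': 208.81158990140023, 'extrinsics': array([[-0.83011862, -0.55752941, -0.00800236,  0.62588337],
       [-0.35535201,  0.54004264, -0.76294095,  0.17771143],
       [ 0.42968363, -0.63048783, -0.64641865,  0.83800954],
       [ 0.        ,  0.        ,  0.        ,  1.        ]])}
top {'fx': 542.5795091886248, 'fy': 542.5795091886248, 'cx': 267.9456479989422, 'cy': 209.93149790811196, 'extrinsics': array([[-0.13269146, -0.99115578, -0.00178832,  0.30435276],
       [-0.96885299,  0.13008585, -0.21071678,  0.58907374],
       [ 0.20908579, -0.0262277 , -0.97754552,  0.86346128],
       [ 0.        ,  0.        ,  0.        ,  1.        ]])}
```

View pics/scene0.png

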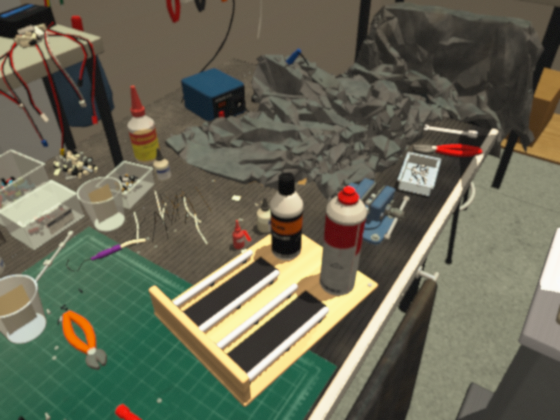

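View pics/top0.png

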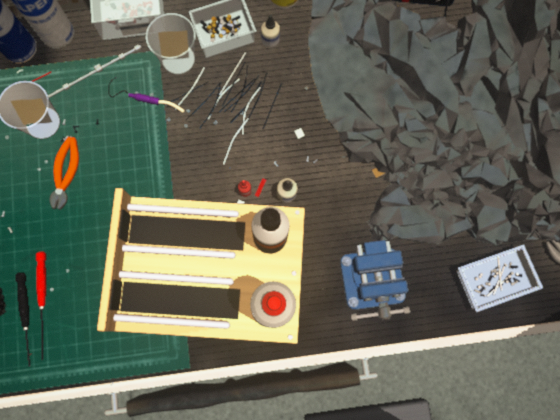

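The top view shows the rack with its end board at the left (px x≈115). The short can (black cap) stands at about (270,228) in front of the upper lane. The tall can (red cap) is at (273,303), and the small bottles are at (244,187) and (287,188). Next I measure the rack's yaw and the can axes.

```bash
cat > h.py <<'E'
import numpy as np,cv2
from plant import robot
def cloud(d,c):
    v,u=np.mgrid[:420,:560]
    P=np.stack([(u-c["cx"])/c["fx"]*d,(v-c["cy"])/c["fy"]*d,d],-1)
    E=c["extrinsics"];return (P-E[:3,3])@E[:3,:3]
def ray(u,v,z,c):
    E=c["extrinsics"];o=-E[:3,:3].T@E[:3,3]
    r=E[:3,:3].T@np.array([(u-c["cx"])/c["fx"],(v-c["cy"])/c["fy"],1]);return o+r*(z-o[2])/r[2]
def circ(xy):
    A=np.c_[2*xy,np.ones(len(xy))];s=np.linalg.lstsq(A,(xy**2).sum(1),rcond=None)[0]
    return s[:2],np.sqrt(s[2]+s[:2]@s[:2])
E
python3 - <<'E'
from h import *
T=robot.calibration("top");S=robot.calibration("scene")
p=cv2.imread("pics/top0.png");
hsv=cv2.cvtColor(p,cv2.COLOR_BGR2HSV)
m=((hsv[...,1]<60)&(hsv[...,2]>140)).astype(np.uint8);m[:200]=0;m[340:]=0;m[:,:112]=0;m[:,245:]=0
cs,_=cv2.findContours(m,cv2.RETR_EXTERNAL,cv2.CHAIN_APPROX_NONE)
for c in cs:
    if len(c)<100: continue
    f=c[:,0]; a,b=f[f[:,0]<f[:,0].min()+3].mean(0),f[f[:,0]>f[:,0].max()-3].mean(0)
    A,B=ray(*a,.026,T),ray(*b,.026,T);print("bar",a,b,A.round(4),B.round(4),np.degrees(np.arctan2(*(A-B)[1::-1])))
y=((hsv[...,0]>12)&(hsv[...,0]<28)&(hsv[...,1]>70)&(hsv[...,2]>120)).astype(np.uint8)
y[:185]=0;y[350:]=0;y[:,310:]=0;y[:,:95]=0
f=np.argwhere(y)[:,::-1]
r=cv2.minAreaRect(f.astype(np.float32));print(r)
for q in cv2.boxPoints(r): print(q,ray(*q,.008,T).round(4))
for n,c in(("top",T),("scene",S)):
    W=cloud(np.load(n+"0.npy"),c);W[np.load(n+"0.npy")==0]=9
    for lo,hi in((.185,.2),(.21,.24),(.03,.15)):
        k=(W[...,2]>lo)&(W[...,2]<hi)&(W[...,0]>.2)&(W[...,0]<.7)&(abs(W[...,1]+.1)<.4)
        l,num=None,None
        N,L,st,_=cv2.connectedComponentsWithStats(k.astype(np.uint8))
        for i in range(1,N):
            if st[i,4]>60:
                q=W[L==i];print(n,lo,st[i],q.mean(0).round(4),q.min(0).round(3),q.max(0).round(3),circ(q[:,:2]))
E
```

```text
bar [113.88888889 317.        ] [228.25  324.625] [0.482  0.5076 0.026 ] [0.4435 0.3157 0.026 ] 78.64632090410878
bar [119.66666667 274.        ] [232.         281.14285714] [0.5538 0.4923 0.026 ] [0.5157 0.3007 0.026 ] 78.75054187996597
bar [122.66666667 247.88888889] [234. 255.] [0.5987 0.4837 0.026 ] [0.5603 0.2918 0.026 ] 78.69229354898813
bar [127.75 206.5 ] [237.125 213.5  ] [0.6716 0.469  0.026 ] [0.6331 0.2775 0.026 ] 78.61633610655831
((201.89178466796875, 258.6952209472656), (201.29248046875, 157.2969207763672), 3.6522228717803955)
[ 96.44003 330.77277] [0.4636 0.5442 0.008 ]
[106.45987 173.7953 ] [0.743  0.5072 0.008 ]
[307.34354 186.61768] [0.6697 0.1447 0.008 ]
[297.3237  343.59515] [0.3963 0.203  0.008 ]
top 0.185 [260 208  20  20 312] [0.5855 0.2258 0.1926] [0.572 0.212 0.185] [0.6   0.24  0.196] (array([0.58566572, 0.22570592]), np.float64(0.010354545098127886))
top 0.185 [250 281  46  46 893] [0.4613 0.2388 0.1932] [0.43  0.206 0.185] [0.495 0.271 0.2  ] (array([0.46237357, 0.23850996]), np.float64(0.026983904756040147))
top 0.21 [261 291  25  25 477] [0.4618 0.2378 
[... 1246 characters left out ...]
(0.010639603568156502))
scene 0.03 [ 294   81  139  158 8504] [ 0.5786 -0.1234  0.0691] [ 0.418 -0.499  0.03 ] [0.7   0.108 0.15 ] (array([ 0.52245558, -0.16702282]), np.float64(0.16993092221629366))
scene 0.03 [ 257  194   46   62 1907] [0.5859 0.2358 0.0904] [0.555 0.174 0.03 ] [0.678 0.256 0.15 ] (array([0.60576963, 0.20143914]), np.float64(0.05547727142193849))
scene 0.03 [232 220  12  20 135] [0.6762 0.2617 0.0442] [0.668 0.25  0.03 ] [0.688 0.27  0.071] (array([0.67675754, 0.26123427]), np.float64(0.006571091659326527))
scene 0.03 [ 320  226   44   63 1856] [0.4521 0.263  0.0929] [0.429 0.227 0.03 ] [0.491 0.275 0.15 ] (array([0.46224626, 0.23947266]), np.float64(0.032276664717533515))
```

Run:
```python
from h import *
T=robot.calibration("top");S=robot.calibration("scene")
for n,c in(("top",T),("scene",S)):
    d=np.load(n+"0.npy");W=cloud(d,c)[d>0]
    for x in np.arange(.2,.8,.1):
        print(n,round(x,1),[(round(float(W[k][:,2].max()),2) if (k:=(abs(W[:,0]-x)<.05)&(abs(W[:,1]-y)<.05)).any() else None) for y in np.arange(-.6,.3,.1)])
```

```text
top 0.2 [-0.75, -0.75, -0.75, -0.74, -0.65, -0.65, -0.65, -0.65, -0.65]
top 0.3 [-0.75, -0.75, -0.75, -0.75, -0.75, -0.75, -0.75, -0.02, -0.02]
top 0.4 [None, None, None, 0.01, 0.03, 0.03, 0.08, 0.07, 0.22]
top 0.5 [None, None, None, 0.08, 0.15, 0.08, 0.09, 0.09, 0.23]
top 0.6 [None, None, None, 0.12, 0.15, 0.09, 0.06, 0.03, 0.2]
top 0.7 [None, None, None, 0.1, 0.09, 0.09, 0.07, 0.03, 0.09]
top 0.8 [None, None, None, 0.12, 0.07, 0.06, 0.05, 0.04, 0.01]
scene 0.2 [-0.75, -0.75, -0.75, -0.75, -0.0, 0.0, 0.0, 0.0, 0.0]
scene 0.3 [-0.12, -0.75, -0.75, -0.75, -0.75, -0.75, -0.75, -0.02, -0.02]
scene 0.4 [-0.0, 0.01, 0.01, 0.02, 0.03, 0.03, 0.08, 0.07, 0.22]
scene 0.5 [0.03, 0.04, 0.06, 0.15, 0.16, 0.07, 0.09, 0.09, 0.23]
scene 0.6 [0.07, 0.07, 0.07, 0.12, 0.16, 0.09, 0.06, 0.01, 0.2]
scene 0.7 [0.16, 0.07, 0.07, 0.1, 0.09, 0.09, 0.07, 0.03, 0.09]
scene 0.8 [0.17, 0.06, 0.12, 0.12, 0.07, 0.06, 0.05, 0.04, 0.01]
```

Call:
apply_moves(
  claw=0,
  series=[
    [[0,0,0],[0,0,0.1057]],
    [[0,0,0],[0,0,0.1057]],
    [[0,0,0],[0,0,0.1057]],
    [[0,0,0],[0,0,0.1057]],
    [[0,0,0],[0,0,0.1057]],
    [[0,0,0],[0,0,0.1057]],
    [[7,-30,0],[0,0,0]],
    [[7,-30,0],[0,0,0]],
    [[7,-30,0],[0,0,0]],
    [[7,-30,0],[0,0,0]],
    [[7,-30,0],[0,0,0]],
    [[7,-30,0],[0,0,0]],
  ],
)

```text
t: 1.1
tool_pos: [0.3302, -0.3743, 0.4042]
orientation: [-3.125, 0.312, 0.001]
force: [0.4, 0.2, -0.5]
opening: 0.0177
gripper_force: 0.0
```

Call:
apply_moves(
  series=[
    [[7,-30,0],[0,0,0]],
    [[7,-30,0],[0,0,0]],
    [[7,-30,0],[0,0,0]],
    [[7,-30,0],[0,0,0]],
    [[7,-30,0],[0,0,0]],
    [[7,-30,0],[0,0,0]],
    [[7,-30,0],[0,0,0]],
    [[7,-30,0],[0,0,0]],
    [[7,-30,0],[0,0,0]],
    [[7,-30,0],[0,0,0]],
    [[7,-30,0],[0,0,0]],
    [[0,0,0],[0,0,0]],
  ],
)

```text
t: 2.1
tool_pos: [0.4716, -0.0634, 0.4043]
orientation: [-3.125, 0.305, 0.0]
force: [0.8, 0.1, 0.5]
opening: 0.0005
gripper_force: 0.0
```

```bash
cat >> h.py <<'E'
N=np.array([.9805,-.1963]);U=np.array([.1963,.9805])
from scipy.spatial.transform import Rotation as R
def where():
    s=robot.read_state();p=s["tool_pos"];M=R.from_rotvec(s["orientation"]).as_matrix()
    print("t",round(s["t"],2),"lat err mm",round(1e3*(p[:2]@N-.5294),1),"rack y mm",round(1e3*(p[:2]@U-.3262),1),"tip z mm",round(1e3*p[2]-186,1),
     "x.n",M[:2,0]@U,"z",M[:,2].round(3),"F",s["force"].round(1),"open",round(s["opening"],4),s["q"].round(2))
E
python3 -c "
from h import *
where()"
```

```text
t 2.1 lat err mm -54.6 rack y mm -295.8 tip z mm 218.3 x.n 0.00308384406131898 z [ 0.     0.002 -1.   ] F [0.8 0.1 0.5] open 0.0005 [-0.24 -0.21  1.82  0.    1.53  1.52]
```

Call:
apply_moves(
  series=[
    [[7,-28,0],[0,0,0]],
    [[7,-28,0],[0,0,0]],
    [[7,-28,0],[0,0,0]],
    [[7,-28,0],[0,0,0]],
    [[7,-28,0],[0,0,0]],
    [[7,-28,0],[0,0,0]],
    [[7,-28,0],[0,0,0]],
    [[5.5,-28,0],[0,0,-0.003]],
    [[0,0,30],[0,0,0]],
    [[0,0,30],[0,0,0]],
    [[0,0,28],[0,0,0]],
    [[0,0,0],[0,0,0]],
  ],
)

```text
t: 3.1
tool_pos: [0.5656, 0.1408, 0.3093]
orientation: [3.124, -0.306, -0.017]
force: [-1.5, -0.9, -0.7]
opening: 0.0009
gripper_force: 0.0
```

```bash
python3 -c "
from h import *
where()
p,d=robot.read_camera('scene');cv2.imwrite('pics/s1.png',p[100:400,100:500])"
```

```text
t 3.1 lat err mm -2.5 rack y mm -77.1 tip z mm 123.3 x.n 0.002445131675927137 z [-0.011 -0.002 -1.   ] F [-1.5 -0.9 -0.7] open 0.0009 [ 0.16  0.15  1.64 -0.    1.36  1.92]
```

View pics/s1.png

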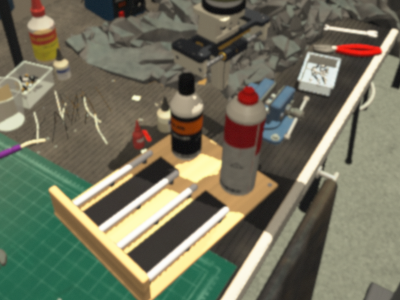

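The gripper is behind the short can, with the closed fingers in line with the lane. Next I correct the sideways offset and close up to contact.

Call:
apply_moves(
  series=[
    [[2.5,-10,-4],[0,0,0]],
    [[0,-10,0],[0,0,0]],
    [[0,-8,0],[0,0,0]],
    [[0,-4,0],[0,0,0]],
    [[0,0,0],[0,0,0]],
    [[0,0,0],[0,0,0]],
  ],
)

```text
t: 3.65
tool_pos: [0.5769, 0.1729, 0.3214]
orientation: [-3.127, 0.305, -0.001]
force: [0.3, -0.1, -0.7]
opening: 0.0006
gripper_force: 0.0
```

```bash
python3 -c "
from h import *
where()"
```

```text
t 3.65 lat err mm 2.3 rack y mm -43.4 tip z mm 135.4 x.n 0.0031569674284809557 z [ 0.001  0.    -1.   ] F [ 0.3 -0.1 -0.7] open 0.0006 [ 0.21  0.19  1.58 -0.    1.37  1.97]
```

Call:
apply_moves(
  series=[
    [[-2.3,-4,3],[0,0,-0.003]],
    [[0,-6,0],[0,0,0]],
    [[0,-6,0],[0,0,0]],
    [[0,-6,0],[0,0,0]],
    [[0,-6,0],[0,0,0]],
  ],
)

```text
t: 4.07
tool_pos: [0.58, 0.2009, 0.3178]
orientation: [3.127, -0.302, 0.0]
force: [0.4, -0.3, 1.2]
opening: 0.0006
gripper_force: 0.3
```

```bash
python3 -c "
from h import *
where()"
```

```text
t 4.07 lat err mm -0.2 rack y mm -15.3 tip z mm 131.8 x.n 0.005195566635457366 z [ 0. -0. -1.] F [ 0.4 -0.3  1.2] open 0.0006 [ 0.25  0.22  1.55 -0.    1.37  2.01]
```

Call:
apply_moves(
  series=[
    [[0,-7,0],[0,0,0]],
    [[0,-7,0],[0,0,0]],
    [[0,-7,0],[0,0,0]],
    [[0,-7,0],[0,0,0]],
    [[0,0,0],[0,0,0]],
    [[0,0,0],[0,0,0]],
    [[0,0,0],[0,0,0]],
    [[0,0,0],[0,0,0]],
  ],
)

```text
t: 4.73
tool_pos: [0.5852, 0.2275, 0.3177]
orientation: [3.127, -0.302, -0.0]
force: [0.3, -0.2, -0.2]
opening: 0.0003
gripper_force: 0.0
```

```bash
python3 -c "
from h import *
where()
p,d=robot.read_camera('scene');cv2.imwrite('pics/s2.png',p[100:400,100:500])"
```

```text
t 4.73 lat err mm -0.3 rack y mm 11.8 tip z mm 131.7 x.n 0.004947498983302878 z [-0. -0. -1.] F [ 0.3 -0.2 -0.2] open 0.0003 [ 0.29  0.26  1.5  -0.    1.38  2.05]
```

View pics/s2.png

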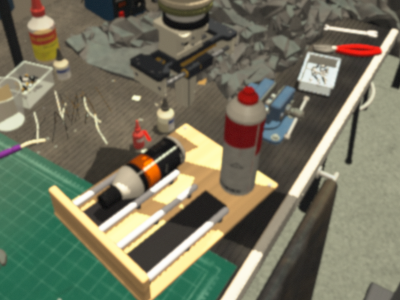

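The short can now lies in its lane with its cap toward the end board, and the tall can and bottles are still standing. Next I back off, lower to the axis height and push on the base.

Call:
apply_moves(
  series=[
    [[0,16,0],[0,0,0]],
    [[0,16,0],[0,0,0]],
    [[0,0,22],[0,0,0]],
    [[0,0,24],[0,0,0]],
    [[0,0,24],[0,0,0]],
    [[0,0,21],[0,0,0]],
    [[0,0,0],[0,0,0]],
    [[0,0,0],[0,0,0]],
  ],
)

```text
t: 5.45
tool_pos: [0.5784, 0.1954, 0.2257]
orientation: [3.126, -0.303, -0.005]
force: [-0.0, -0.2, -0.0]
opening: 0.0001
gripper_force: 0.0
```

```bash
python3 -c "
from h import *
where()
p,d=robot.read_camera('scene');c=robot.calibration('scene');W=cloud(d,c)[d>0]
l=(W[:,:2]@N-.5294)*1e3;y=(W[:,:2]@U-.3262)*1e3;z=W[:,2]*1e3
k=(abs(l)<25)&(z>45)&(z<75)&(y>25)&(y<250);print('can y',np.percentile(y[k],[0,1,5,95,99,100]))
k=(abs(l)<12)&(z>38)&(z<75)&(y>150)&(y<256);print('cap y',np.percentile(y[k],[95,99,100]))
k=(abs(l)<90)&(z>38)&(z<65)&(y>240)&(y<290);print('board',np.percentile(y[k],[1,5,50]))
"
```

```text
t 5.45 lat err mm -0.7 rack y mm -21.0 tip z mm 39.7 x.n 0.004407539421389023 z [-0.003 -0.001 -1.   ] F [-0.  -0.2 -0. ] open 0.0001 [ 0.24  0.31  1.62 -0.    1.21  2.01]
can y [ 41.44675763  47.07918554  55.76306837 216.90913071 225.54941826
 226.73354373]
cap y [225.45544088 226.13314866 226.73354373]
board [262.33420841 277.90980121 278.58004791]
```

Call:
apply_moves(
  series=[
    [[0,-12,0],[0,0,0]],
    [[0,-12,0],[0,0,0]],
    [[0,-12,0],[0,0,0]],
    [[0,-6,0],[0,0,0]],
    [[0,-5,0],[0,0,0]],
    [[0,-5,0],[0,0,0]],
    [[0,-5,0],[0,0,0]],
    [[0,-5,0],[0,0,0]],
    [[0,-4,0],[0,0,0]],
    [[0,-4,0],[0,0,0]],
    [[0,-4,0],[0,0,0]],
    [[0,0,0],[0,0,0]],
  ],
)

```text
t: 6.5
tool_pos: [0.5933, 0.2697, 0.2267]
orientation: [-3.126, 0.301, -0.0]
force: [-0.6, -0.6, 0.4]
opening: 0.0007
gripper_force: 0.1
```

```bash
python3 -c "
from h import *
where()"
```

```text
t 6.5 lat err mm -0.6 rack y mm 54.8 tip z mm 40.7 x.n 0.005400621595194416 z [ 0.     0.001 -1.   ] F [-0.6 -0.6  0.4] open 0.0007 [0.35 0.41 1.49 0.   1.24 2.11]
```

Call:
apply_moves(
  series=[
    [[0,-2,0],[0,0,0]],
    [[0,-2,0],[0,0,0]],
  ],
)

```text
t: 6.67
tool_pos: [0.5939, 0.2729, 0.2265]
orientation: [3.127, -0.302, -0.001]
force: [-0.5, -3.8, 2.8]
opening: 0.0005
gripper_force: 1.8
```

Call:
apply_moves(
  series=[
    [[0,-1.5,0],[0,0,0]],
    [[0,-1.5,0],[0,0,0]],
  ],
)

```text
t: 6.83
tool_pos: [0.5945, 0.2759, 0.2265]
orientation: [3.127, -0.302, -0.0]
force: [-0.8, -2.8, 0.7]
opening: 0.0008
gripper_force: 1.6
```

```bash
python3 -c "
from h import *
where()
p,d=robot.read_camera('scene');cv2.imwrite('pics/s3.png',cv2.resize(p[200:400,120:400],None,fx=2,fy=2));c=robot.calibration('scene');W=cloud(d,c)[d>0]
l=(W[:,:2]@N-.5294)*1e3;y=(W[:,:2]@U-.3262)*1e3;z=W[:,2]*1e3
k=(abs(l)<12)&(z>35)&(z<60)&(y>200)&(y<270);print('cap y',np.percentile(y[k],[50,90,95,99,100]))"
```

```text
t 6.83 lat err mm -0.6 rack y mm 61.1 tip z mm 40.5 x.n 0.005073510061005648 z [-0. -0. -1.] F [-0.8 -2.8  0.7] open 0.0008 [0.36 0.42 1.48 0.   1.24 2.12]
cap y [234.96447083 253.24012299 256.08043056 257.7678983  258.08040389]
```

View pics/s3.png

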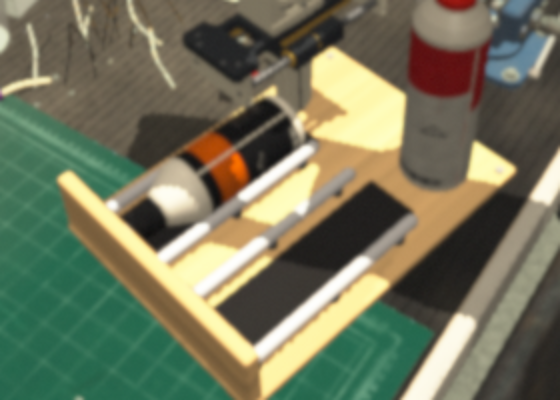

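The cap is nearly at the board (about 3–4 mm short) and the sliding force is only about 3 N. I keep pushing in small steps until the force rises.

Call:
apply_moves(
  series=[
    [[0,-1.5,0],[0,0,0]],
    [[0,-1,0],[0,0,0]],
  ],
)

```text
t: 7.05
tool_pos: [0.595, 0.2785, 0.2266]
orientation: [-3.127, 0.302, 0.0]
force: [0.6, -2.5, 1.9]
opening: 0.0007
gripper_force: 1.4
```

Call:
apply_moves(
  series=[
    [[0,-1,0],[0,0,0]],
    [[0,-1,0],[0,0,0]],
  ],
)

```text
t: 7.22
tool_pos: [0.5953, 0.2802, 0.2265]
orientation: [3.126, -0.302, -0.001]
force: [-0.9, -7.8, 3.8]
opening: 0.0003
gripper_force: 4.3
```

```bash
python3 -c "
from h import *
where()"
```

```text
t 7.22 lat err mm -0.7 rack y mm 65.4 tip z mm 40.5 x.n 0.005279867648601055 z [-0.001 -0.001 -1.   ] F [-0.9 -7.8  3.8] open 0.0003 [ 0.36  0.42  1.47 -0.    1.24  2.13]
```

Force is rising, so I press on gently to confirm that the can has stopped moving.

Call:
apply_moves(
  series=[
    [[0,-1,0],[0,0,0]],
    [[0,0,0],[0,0,0]],
  ],
)

```text
t: 7.38
tool_pos: [0.5955, 0.2804, 0.2266]
orientation: [3.125, -0.302, -0.001]
force: [-2.0, -8.3, 3.6]
opening: -0.0
gripper_force: 4.6
```

Call:
apply_moves(
  series=[
    [[0,-1,0],[0,0,0]],
    [[0,0,0],[0,0,0]],
  ],
)

```text
t: 7.55
tool_pos: [0.5957, 0.2807, 0.2266]
orientation: [3.123, -0.302, -0.002]
force: [-3.3, -12.1, 6.3]
opening: 0.0004
gripper_force: 6.8
```

```bash
python3 -c "
from h import *
where()"
```

```text
t 7.55 lat err mm -0.4 rack y mm 66.0 tip z mm 40.6 x.n 0.004635668823234629 z [-0.002 -0.004 -1.   ] F [ -3.3 -12.1   6.3] open 0.0004 [ 0.36  0.43  1.47 -0.    1.25  2.13]
```

Call:
apply_moves(
  series=[
    [[0,-1,0],[0,0,0]],
    [[0,-0.5,0],[0,0,0]],
    [[0,0,0],[0,0,0]],
  ],
)

```text
t: 7.8
tool_pos: [0.596, 0.2811, 0.2265]
orientation: [3.121, -0.303, -0.003]
force: [-5.7, -19.1, 8.9]
opening: 0.0005
gripper_force: 10.1
```

Call:
apply_moves(
  series=[
    [[0,3,0],[0,0,0]],
    [[0,6,0],[0,0,0]],
    [[0,15,0],[0,0,0]],
    [[0,20,0],[0,0,0]],
    [[0,20,0],[0,0,0]],
    [[0,0,-25],[0,0,0]],
    [[0,0,-35],[0,0,0]],
    [[0,0,-35],[0,0,0]],
    [[0,0,-35],[0,0,0]],
    [[0,15,-35],[0,0,0]],
    [[0,0,0],[0,0,0]],
    [[0,0,0],[0,0,0]],
  ],
)

```text
t: 8.8
tool_pos: [0.5817, 0.2063, 0.3954]
orientation: [-3.124, 0.302, -0.01]
force: [0.6, -0.0, -0.8]
opening: 0.0005
gripper_force: 0.0
```

```bash
python3 -c "
from h import *
where()
p,d=robot.read_camera('scene');cv2.imwrite('pics/s4.png',cv2.resize(p[150:400,120:420],None,fx=2,fy=2));c=robot.calibration('scene');W=cloud(d,c)[d>0]
l=(W[:,:2]@N-.5294)*1e3;y=(W[:,:2]@U-.3262)*1e3;z=W[:,2]*1e3
k=(abs(l)<12)&(z>35)&(z<60)&(y>200)&(y<270);print('cap y',np.percentile(y[k],[50,90,95,99,100]))"
```

```text
t 8.8 lat err mm 0.4 rack y mm -9.8 tip z mm 209.4 x.n 0.005016014777065425 z [ 0.006  0.002 -1.   ] F [ 0.6 -0.  -0.8] open 0.0005 [0.26 0.18 1.45 0.   1.5  2.02]
cap y [236.28727343 253.70617743 255.82237361 257.50328096 258.33978415]
```

View pics/s4.png

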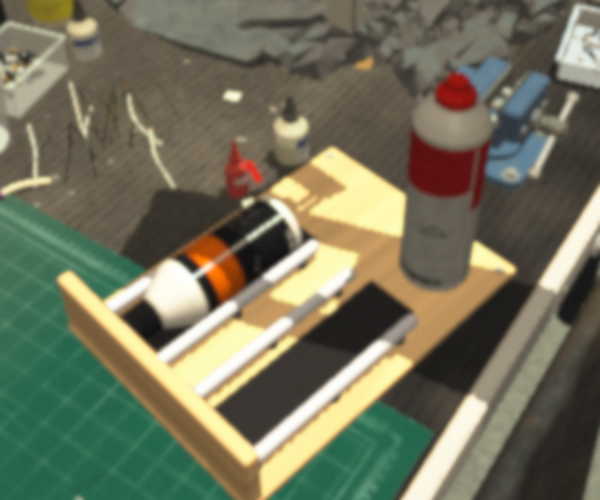

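```bash
python3 -c "
from h import *
p,d=robot.read_camera('top');cv2.imwrite('pics/t5.png',cv2.resize(p[180:350,90:310],None,fx=3,fy=3));c=robot.calibration('top')
W=cloud(d,c);l=(W[...,:2]@N-.5294)*1e3;y=(W[...,:2]@U-.3262)*1e3;z=W[...,2]*1e3
k=(abs(l)<8)&(z>30)&(z<62)&(y>200)&(y<262);print('cap y',np.percentile(y[k],[50,95,100]))
k=(abs(l)<25)&(z>45)&(z<75)&(y>20)&(y<150);print('base y',np.percentile(y[k],[0,1,3]))
k=(abs(l)<60)&(z>64)&(z<76)&(y>240)&(y<290);print('board',np.percentile(y[k],[0,5]))
where()"
```

```text
cap y [240.61467933 259.53607685 261.97594186]
base y [82.53912806 82.93618453 84.08786789]
board [263.12557058 266.32739555]
t 8.9 lat err mm -0.5 rack y mm -9.9 tip z mm 205.0 x.n 0.005342680171962155 z [-0.001  0.    -1.   ] F [-0.5 -0.4 -0.8] open 0.0005 [0.26 0.18 1.46 0.   1.5  2.02]
```

View pics/t5.png

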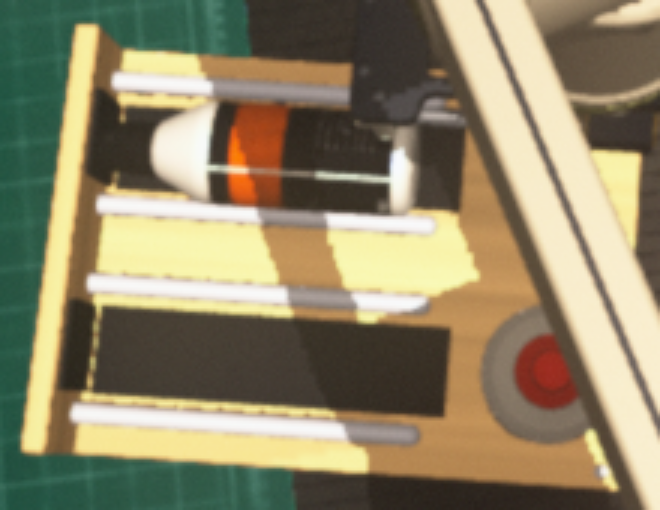

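The top view shows the cap touching the end board (px ≈(95,145)), with the tall can still upright and the arm clear, so I hand the job in.

```bash
python3 -c "
from plant import robot
print(robot.close_job())"
```

```text
the job is handed in; nothing more can be done
None
```

The short can was tipped into its lane and pushed until its cap stopped against the end board at about 20 N; the tall can and both bottles are still standing, and the job was handed in at about 9 s.

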